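# Tip a carton into the labelling bay and log it

### The arm

A 6-joint arm with a two-finger parallel gripper is mounted at the origin on the work surface. World frame = base frame: x ahead of the robot, y to its left, z up, the work surface at z = 0. Lengths are in m, angles in rad, forces in N, time in s.
With the tool pointing down it reaches from about 0.25 to 0.775 m from the base axis. Payload 4 kg.
Tool frame: the origin (TCP) lies midway between the tips of the shut fingers; the grasp point (between the pads) lies 19 mm behind it; z points along the fingers, x is the direction in which the jaws open and shut, and the axes are right-handed (so a half turn about z gives the same grasp; the last joint's range is limited). The gripper opens to 94 mm and grips with 3 to 60 N. Pads are 16 mm wide; open, the fingers measure 119 mm over their backs; the gripper's body (75 mm by 177 mm) begins 78 mm behind the grasp point.
Start: joints at [-1.445, 0.087, 1.371, -0, 1.684, -0.103], TCP at [0.125, -0.536, 0.206] pointing down, gripper open.
Joint ranges: [-3.1, 3.1], [-0.76, 2.03], [0.27, 2.55], [-1.08, 4.22], [0.17, 2.65], [-2.57, 2.57]. Speed limits (rad/s): [2.79, 2.79, 3.14, 3.14, 3.14, 3.14].

### API

Orientations are given as [roll, pitch, yaw] about the fixed x, y, z axes, in that order (R = Rz(yaw) Ry(pitch) Rx(roll)).
In Python, from bench import robot gives the robot as it stands.
- The arm moves only by the shell command python3 -m handwheel 'ROWS'. ROWS is a JSON object of lists of equal length, an entry for each row: "delta_pos": the shift along the tool's x, y, z in mm, a list of three; "rotation": the turn, a rotation vector about the tool's x, y, z in rad, a list of three; "claw": the closure, from -1 (fully open) to 1 (shut). In form: {"delta_pos": [[tx, ty, tz], ...], "rotation": [[wx, wy, wz], ...], "claw": [claw, ...]}. A call has exactly 8 rows; each row shifts and turns the commanded pose from where the row before left it, along the tool's axes as they then stand; what a row does not reach is not made up. A row lasts 1/8 s, in which the tool goes at most 62.5 mm and 10.7 degrees, less where a joint would pass 70% of its speed; a pose out of reach is approached as far as the arm can. A call with a gripper value outside its range is refused whole. The fingers move at their own pace and stop on an object; the grip force is fixed at half the most. Time passes only in rows, so rows that do not move let the fingers close, or fill a call up. It gives the time, the measured TCP pose, the force and the opening at its end, in the units of the state.
- robot.get_obs(): the state, without advancing time (a new reading comes with each control period).
- robot.snapshot(name): name is "scene" or "side" or "wrist"; returns a dict with "color" (420x560x3 uint8, red, green, blue), "intrinsics" (3x3 intrinsics, pixels), "eye" and "rotation" of the camera in the world. Camera axes: x right, y down, z forward; pixel columns grow to the right and rows downward; lengths in m; the calibration is good to about 2 mm. A picture is of the moment at which its call begins. There is no depth.
- robot.close_job(): hands the job in, once; it reports no verdict.
The state is a dict: "time": time; "joint_positions": joint angles; "qvel": joint speeds; "joint_torque": joint torques, N m; "tool_pos": TCP position; "ee_rot": TCP orientation; "wrist_force": force on the tool from outside, world axes, zero at the start; "wrist_torque": the same for the moment, N m; "width": finger opening in m.
Only numpy, scipy, OpenCV 4.12 (cv2) and the standard library are available. Lean on these libraries where they do the work, as an engineer would, in place of code of your own. Each camera call takes 0.05 s, during which the arm holds its last target.

### The job

Push the tall carton high up on its labelled side, the side facing away from the taped bay, so that it topples and lands flat inside the taped rectangle with the label on top; do not lift it, and do not let it fall outside the rectangle and shove it in afterwards. Then press the button on the grey control box fully down with the fingertips and let go. Leave everything else standing where it is.

Things in the scene. Friction and masses are not known exactly. Their poses are not given: they have to be found in the camera images.
- carton: tall cardboard carton, 55 (own x) x 90 (y) x 150 tall (z), 0.2-0.45 kg, standing across the -x end of the bay, its front (+x) face 20 to 40 inside the end line. Origin: centre of underside. Own +x points roughly along the bay, the way it must fall; a blank white label is on its -x face. Pushed 120 or more above its foot it tips about its front lower edge, and falls by itself past about 22 degrees (top moved 55)
- foot_left (a point): lower left corner of the carton's +x face (27.5, 45, 0 in the carton's frame); this face ends underneath
- foot_right (a point): lower right corner of the carton's +x face (27.5, -45, 0)
- top_left (a point): upper left corner of the carton's +x face (27.5, 45, 150)
- top_right (a point): upper right corner of the carton's +x face (27.5, -45, 150)
- board: fixed dark rubber board lying on the bench, 315 (x) x 290 (y) x 4 thick. Origin: on the bench surface under the centre of the taped bay; the board reaches from -190 to +125 in its own x and 145 either way in y
- bay (a point): centre of the taped bay on the board's top surface (4 above the bench): a rectangle of pale paper tape, 215 (own x) x 170 (own y) over the outer edges of the tape, tape 8 wide and flat. The carton stands at its -x end and must fall towards its +x end
- control_box: fixed grey box 110 (x) x 90 (y) x 50 tall on the bench, left or right of the board, with one round button on top. Origin: centre of its underside
- log_button (a joint): the round button's travel in m: 0 up, 0.006 fully down; spring, about 5 N fully down; it comes back up
- log_button_top (a point): centre of the top of the button, 24 diameter, pressed straight down; it moves down with the button
- label_dispenser: fixed grey label-roll dispenser 110 x 85 x 85 tall, on the other side of the board from the control box, nothing to do with it. Origin: centre of its underside
- squat_carton: small cardboard carton 50 x 50 x 60 tall, standing on the board left (+y) of the tall carton. Origin: centre of its underside. To be left alone
- film_can: white plastic film can with grey lid, 34 diameter, 52 tall, standing on the board right (-y) of the bay. Origin: centre of its underside. To be left alone
- tape_roll: cardboard ring (tape core) 76 outside diameter, 48 tall, lying flat on the bench. Origin: centre of its underside. To be left alone
- cleaner: blue plastic bottle, 52 diameter, 130 tall, standing on the bench. Origin: centre of its underside. To be left alone
- lens_barrel: bare aluminium lens barrel, 54 diameter, 50 tall, standing on the board on the left of the bay (+y). Origin: centre of its underside. To be left alone
Not all that is in view belongs to the job. What is shaped like the carton but red is not meant.

How it is judged:
By the outcome, as a careful person would: the job done as asked, in the order asked, and still so for the second after the job is handed in, with the robot touching nothing.
It also fails if it takes over 48 s, if anything falls off the work surface, if the arm or the gripper's body presses on something with over 40 N, if the wrist force passes 120 N, or if a joint passes its speed limit or range.

## Working session

There is one attempt and no reset: what is moved stays moved. The work goes in short steps, Python scripts to look and compute and a shell command to move; the robot and the scene stay as the last step left them, time stands still between calls to the robot, and variables do not carry over. Pictures are saved under pics/ and viewed, and the job is handed in when it is done.

```bash
ls; mkdir -p pics
python3 - <<'E'
from bench import robot
import cv2
o=robot.get_obs(); print(o)
for n in ["scene","side","wrist"]:
    s=robot.snapshot(n); cv2.imwrite(f"pics/{n}0.png",s["color"][:,:,::-1]); print(n,s["intrinsics"],s["eye"],s["rotation"])
E
```

```text
pics
{'time': 0.0, 'joint_positions': array([-1.44509765e+00,  8.79610437e-02,  1.37221843e+00, -3.79195165e-05,
        1.68357773e+00, -1.03107159e-01]), 'qvel': array([-0.00102612,  0.00163968,  0.00024221, -0.00080545,  0.00103845,
       -0.00074734]), 'joint_torque': array([-2.71804733e-03, -3.40186536e+01, -3.02429867e+01,  7.18024350e-02,
        3.31512862e-02, -1.64763742e-04]), 'tool_pos': array([ 0.12465972, -0.53514012,  0.20431903]), 'ee_rot': array([-3.14140735e+00,  2.15694041e-03, -1.34199452e+00]), 'wrist_force': array([0.06355922, 0.56190966, 0.36279448]), 'wrist_torque': array([ 0.03205087, -0.01520295, -0.01680965]), 'width': 0.09363589348652418}
scene [[394.8435548    0.         284.33981278]
 [  0.         394.8435548  202.81135112]
 [  0.           0.           1.        ]] [ 1.25807542 -0.26090872  0.55848363] [-2.11095938  0.01420589  1.18829751]
side [[435.60816579   0.         277.18133307]
 [  0.         435.60816579 211.68957249]
 [  0.           0.           1.        ]] [0.49161981 0.67349813 0.82528678] [-2.37269386 -0.0091546  -3.02573092]
wrist [[372.70845618   0.         282.39872809]
 [  0.         372.70845618 212.48111514]
 [  0.           0.           1.        ]] [ 0.20303903 -0.51623101  0.38265561] [ 2.86111272e+00  7.79743719e-04 -1.34220391e+00]
```

View pics/scene0.png

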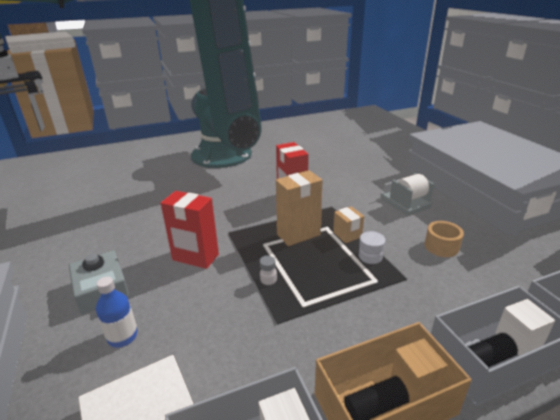

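View pics/side0.png

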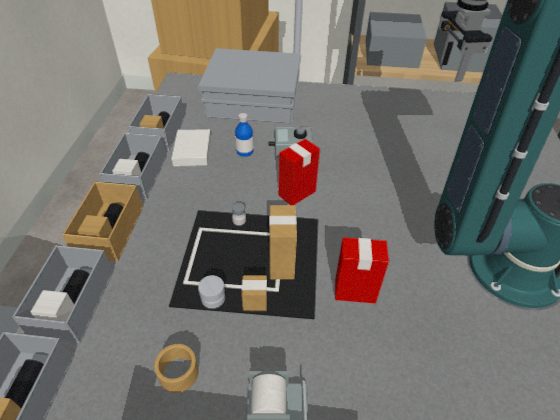

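View pics/wrist0.png

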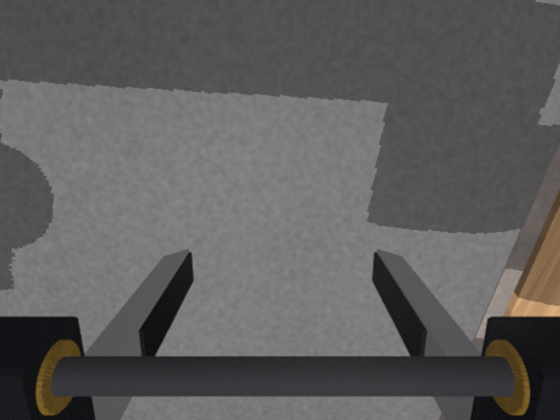

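Candidates: the brown tall carton at scene (300,210) / side (283,243). Lookalikes are red cartons at scene (190,230) and (292,160), side (298,172) and (361,270), plus the small brown squat carton at scene (348,224). I choose the brown one standing across the taped bay's end, and will check it in a close crop.

```bash
cat > h.py <<'E'
import numpy as np, cv2
from scipy.spatial.transform import Rotation as R
def ray(s,u,v):
    d=np.linalg.inv(s["intrinsics"])@[u,v,1.]; 
    d=R.from_euler("xyz",s["rotation"]).as_matrix()@d
    return np.array(s["eye"]),d/np.linalg.norm(d)
def plane(s,u,v,z):
    e,d=ray(s,u,v); return e+d*(z-e[2])/d[2]
def tri(s1,p1,s2,p2):
    a,d=ray(s1,*p1);b,f=ray(s2,*p2)
    t=np.linalg.lstsq(np.c_[d,-f],b-a,rcond=None)[0]
    x,y=a+t[0]*d,b+t[1]*f
    return (x+y)/2,np.linalg.norm(x-y)
def proj(s,P):
    Rm=R.from_euler("xyz",s["rotation"]).as_matrix(); c=Rm.T@(np.array(P)-s["eye"]); c=s["intrinsics"]@c; return c[:2]/c[2]
E
python3 - <<'E'
import cv2
a=cv2.imread("pics/scene0.png")[130:320,210:410]; b=cv2.imread("pics/side0.png")[120:320,170:400]
cv2.imwrite("pics/scene0c.png",cv2.resize(a,None,fx=4,fy=3.1*4/3.1*0.78,interpolation=cv2.INTER_CUBIC) if 0 else cv2.resize(a,None,fx=3,fy=3,interpolation=cv2.INTER_CUBIC))
cv2.imwrite("pics/side0c.png",cv2.resize(b,None,fx=3,fy=3,interpolation=cv2.INTER_CUBIC))
E
```

```text
(no output)
```

View pics/scene0c.png

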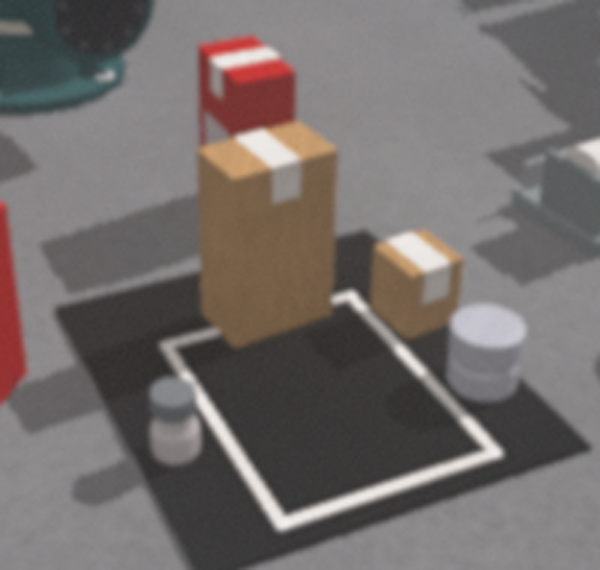

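View pics/side0c.png

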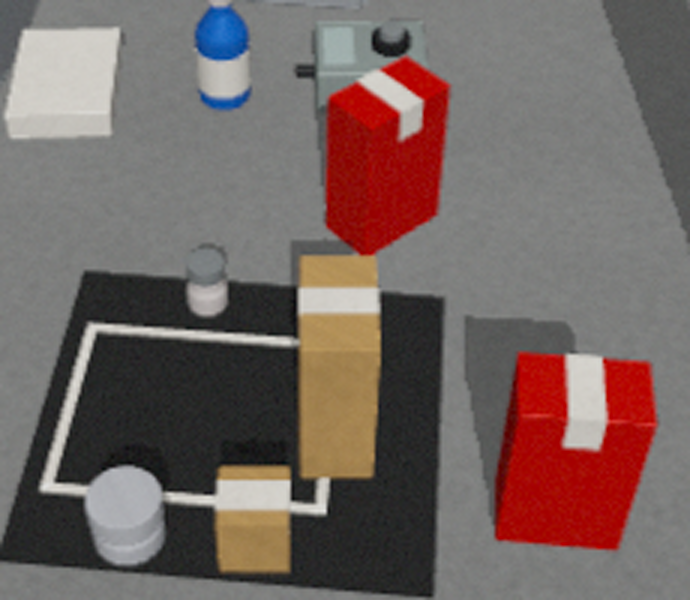

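The crops show the brown carton standing in the bay end: front face towards the tape, white tape strip on top, label side hidden (facing the robot). Red cartons are clearly different. Now I'll turn the corners into positions.

```bash
cat > m.py <<'E'
from bench import robot
from h import *
np.set_printoptions(precision=4,suppress=True)
S=robot.snapshot("scene");D=robot.snapshot("side")
f=lambda u,v:(u/3+210-.33,v/3+130-.33)
g=lambda u,v:(u/3+170-.33,v/3+120-.33)
for n,a,b in [("topL",(337,150),(301,350)),("topR",(235,178),(300,257)),("topLb",(300,123),(380,348)),("topRb",(199,150),(376,256)),("footL",(333,316),(300,475)),("bay+x-y",(280,530),(88,323)),("bay+x+y",(503,455),(40,492)),("bay-x+y",(350,291),(325,515))]:
    print(n,*tri(S,f(*a),D,g(*b)))
for n,a,z in [("footR",(238,347),.004),("footL",(333,316),.004),("bay-x-y",(160,343),.004),("bay-x+y",(350,291),.004),("bay+x+y",(503,455),.004),("bay+x-y",(280,530),.004),("bd-x-y",(58,310),.004),("bd-x+y",(367,230),.004),("bd+x+y",(592,447),.004)]: print(n,plane(S,*f(*a),z))
for n,a,z in [("bay+x-y",(88,323),.004),("bay+x+y",(40,492),.004),("bay-x+y",(325,515),.004),("footL",(300,475),.004),("footLb",(373,477),.004),("bd+x-y",(85,270),.004),("bd-x-y",(443,297),.004),("bd-x+y",(433,597),.004)]: print("side",n,plane(D,*g(*a),z))
# red box near robot, feet: side
for n,a,z in [("red top",(517,352),.15),("red top",(652,363),.15),("redtopfront",(654,425),.15),("redtopfl",(507,412),.15),("redfoot",(497,540),0),("redfoot2",(618,548),0),("other red foot",(368,253),0),("red2top",(450,85),.15),("red2top",(408,57),.15),("red2 top",(330,95),.15),("red2top",(372,130),.15)]: print(n,plane(D,*g(*a),z))
print("button",tri(S,(93,260),D,(300,131)))
E
python3 m.py
python3 - <<'E'
import cv2
a=cv2.imread("pics/scene0.png")[220:320,50:160]; b=cv2.imread("pics/side0.png")[110:190,230:340]
cv2.imwrite("pics/scene0b.png",cv2.resize(a,None,fx=6,fy=6,interpolation=cv2.INTER_CUBIC) )
cv2.imwrite("pics/side0b.png",cv2.resize(b,None,fx=6,fy=6,interpolation=cv2.INTER_CUBIC))
E
```

```text
topL [0.5678 0.0992 0.1532] 0.0024264803383525595
topR [0.5797 0.013  0.1548] 0.0028637313136369792
topLb [0.5154 0.0926 0.1537] 0.0048720316467102285
topRb [0.5258 0.0054 0.1536] 0.005197856319394592
footL [0.5702 0.0987 0.0058] 0.005360215628259307
bay+x-y [ 0.7661 -0.0346  0.0058] 0.002655801148033384
bay+x+y [0.761  0.1347 0.0042] 0.0009269712542218696
bay-x+y [0.5456 0.129  0.0048] 0.0001568635618698288
footR [0.579  0.0154 0.004 ]
footL [0.5709 0.101  0.004 ]
bay-x-y [ 0.5506 -0.0384  0.004 ]
bay-x+y [0.5448 0.1296 0.004 ]
bay+x+y [0.7613 0.1351 0.004 ]
bay+x-y [ 0.7657 -0.0331  0.004 ]
bd-x-y [ 0.4764 -0.0999  0.004 ]
bd-x+y [0.4648 0.1876 0.004 ]
bd+x+y [0.778  0.1955 0.004 ]
side bay+x-y [ 0.7659 -0.0374  0.004 ]
side bay+x+y [0.7608 0.1342 0.004 ]
side bay-x+y [0.5456 0.1285 0.004 ]
side footL [0.5687 0.095  0.004 ]
side footLb [0.5133 0.09   0.004 ]
side bd+x-y [ 0.7834 -0.0981  0.004 ]
side bd-x-y [ 0.4701 -0.1047  0.004 ]
side bd-x+y [0.462  0.1873 0.004 ]
red top [0.4211 0.0789 0.15  ]
red top [0.33   0.0774 0.15  ]
redtopfront [0.3318 0.1307 0.15  ]
redtopfl [0.4269 0.1317 0.15  ]
redfoot [0.4177 0.132  0.    ]
redfoot2 [0.3294 0.1281 0.    ]
other red foot [ 0.5394 -0.1541 -0.    ]
red2top [ 0.4807 -0.211   0.15  ]
red2top [ 0.5184 -0.2455  0.15  ]
red2 top [ 0.579  -0.1848  0.15  ]
red2top [ 0.5404 -0.144   0.15  ]
button (array([ 0.5421, -0.3924,  0.0649]), np.float64(0.0055863364094260225))
```

View pics/scene0b.png

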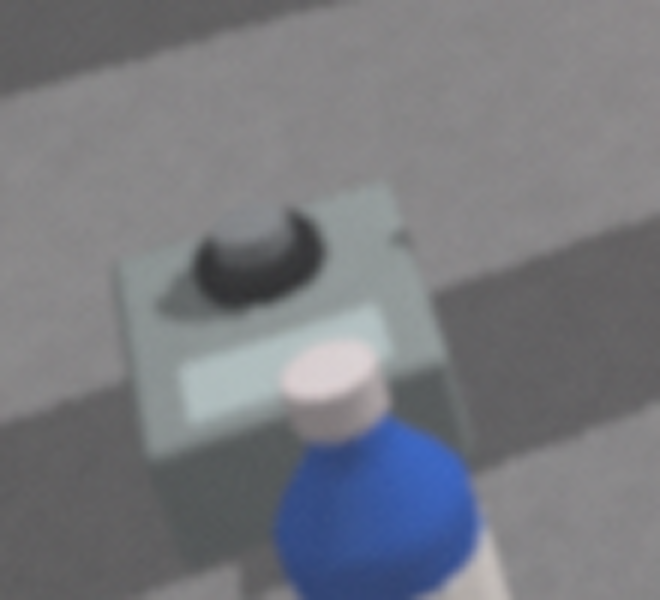

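View pics/side0b.png

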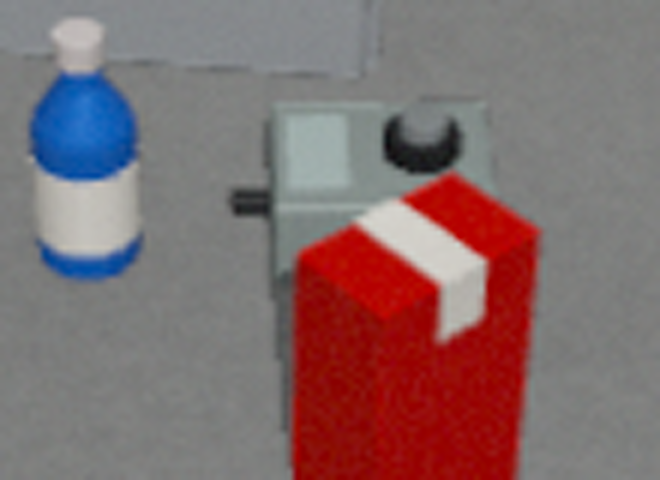

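```bash
python3 - <<'E'
from bench import robot
from h import *
S=robot.snapshot("scene");D=robot.snapshot("side")
print("button",tri(S,(92.2,256.8),D,(300.5,130.6)))
for z in(.06,.065,.07): print(z,plane(S,92.2,256.8,z),plane(D,300.5,130.6,z))
print("barrel base", plane(D,170+125/3,120+556/3,.004),"top c",plane(D,170+125/3,120+500/3,.054), plane(S,210+487/3,130+327/3,.054))
print(R.from_euler("xyz",robot.get_obs()["ee_rot"]).as_matrix().round(3))
# box top corners side 
for p in [(272,103),(490,103)]: print(plane(D,230+p[0]/6,110+p[1]/6,.05))
for p in [(120,265),(385,182),(445,362),(150,458)]: print(plane(S,50+p[0]/6,220+p[1]/6,.05))
E
python3 -m handwheel '{"delta_pos":[[0,0,-55],[-38,-30,0],[-38,-30,0],[-38,-30,0],[-38,-30,0],[-38,-30,0],[-38,-30,0],[-38,-30,0]],"rotation":[[0,0,0.11],[0,0,0],[0,0,0],[0,0,0],[0,0,0],[0,0,0],[0,0,0],[0,0,0]],"claw":[0,0,0,0,0,0,0,0]}'
```

```text
button (array([ 0.5398507 , -0.39146243,  0.06929592]), np.float64(0.0017074647548867268))
0.06 [ 0.52749469 -0.39330246  0.06      ] [ 0.54013415 -0.4059236   0.06      ]
0.065 [ 0.53482273 -0.39197449  0.065     ] [ 0.53981719 -0.3988712   0.065     ]
0.07 [ 0.54215076 -0.39064653  0.07      ] [ 0.53950022 -0.3918188   0.07      ]
barrel base [0.68432094 0.18161659 0.004     ] top c [0.68252971 0.1671023  0.054     ] [0.68933904 0.16353185 0.054     ]
[[ 0.227 -0.974 -0.   ]
 [-0.974 -0.227  0.   ]
 [-0.    -0.    -1.   ]]
[ 0.61833046 -0.42789844  0.05      ]
[ 0.50832774 -0.44216269  0.05      ]
[ 0.52087522 -0.43721731  0.05      ]
[ 0.50751313 -0.35319035  0.05      ]
[ 0.61424127 -0.33820921  0.05      ]
[ 0.62458357 -0.42326654  0.05      ]
time: 1.35
tool_pos: [0.3023, -0.2453, 0.2607]
ee_rot: [-3.141, -0.001, -1.452]
wrist_force: [1.4, -0.2, -1.1]
width: 0.0467
```

```bash
python3 -m handwheel '{"delta_pos":[[-45,-36,0],[-45,-36,0],[-45,-36,0],[-45,-36,0],[-45,-36,0],[-42,-34,0],[0,0,0],[0,0,0]],"rotation":[[0,0,0],[0,0,0],[0,0,0],[0,0,0],[0,0,0],[0,0,0],[0,0,0],[0,0,0]],"claw":[0,0,0,0,0,0,0,0]}'
python3 - <<'E'
from bench import robot
import cv2
for n in ["side","wrist"]:
    s=robot.snapshot(n); cv2.imwrite(f"pics/{n}1.png",s["color"][:,:,::-1])
E
```

```text
time: 2.35
tool_pos: [0.4823, 0.0435, 0.2603]
ee_rot: [3.141, -0.001, -1.452]
wrist_force: [0.4, -1.0, 0.0]
width: 0.0471
```

View pics/side1.png

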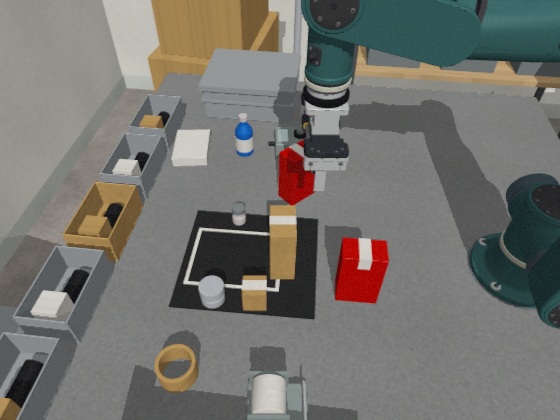

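View pics/wrist1.png

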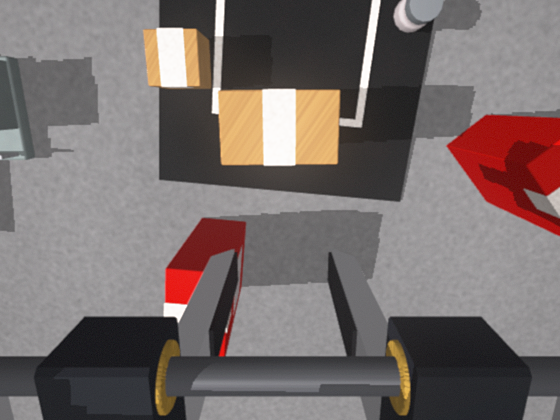

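The wrist view shows the carton top square to the jaws, cols 219–339, back edge at row 165. It is centred on the tool. I'll check the back edge position and descend behind the carton.

```bash
python3 - <<'E'
from bench import robot
from h import *
s=robot.snapshot("wrist")
for p in [(219,164),(339,164),(219,91),(339,91)]: print(plane(s,*p,.154).round(4))
# red near carton top-edge toward carton
for p in [(245,222),(205,219)]: print("red",plane(s,*p,.15).round(4))
E
python3 -m handwheel '{"delta_pos":[[0,0,30],[0,0,40],[0,0,40],[0,0,17],[0,0,0],[0,0,0],[0,-10,0],[0,-6,0]],"rotation":[[0,0,0],[0,0,0],[0,0,0],[0,0,0],[0,0,0],[0,0,0],[0,0,0],[0,0,0]],"claw":[0,0,0,0,0,0,0,0]}'
```

```text
[0.5134 0.096  0.154 ]
[0.5241 0.0046 0.154 ]
[0.5665 0.0997 0.154 ]
[0.5767 0.013  0.154 ]
red [0.4679 0.0723 0.15  ]
red [0.4667 0.1047 0.15  ]
time: 3.5
tool_pos: [0.4999, 0.0458, 0.1347]
ee_rot: [-3.139, -0.0, -1.452]
wrist_force: [0.1, -0.8, -0.1]
width: 0.0472
```

```bash
python3 -m handwheel '{"delta_pos":[[0,-5,0],[0,-5,0],[0,-5,0],[0,-5,0],[0,-5,0],[0,-5,0],[0,-5,0],[0,-5,0]],"rotation":[[0,0,0],[0,0,0],[0,0,0],[0,0,0],[0,0,0],[0,0,0],[0,0,0],[0,0,0]],"claw":[0,0,0,0,0,0,0,0]}'
python3 - <<'E'
from bench import robot
import cv2
for n in ["side","scene"]:
    s=robot.snapshot(n); cv2.imwrite(f"pics/{n}2.png",s["color"][:,:,::-1])
E
```

```text
time: 4.5
tool_pos: [0.5386, 0.0505, 0.1334]
ee_rot: [-3.141, -0.0, -1.452]
wrist_force: [0.9, 0.7, 0.8]
width: 0.0468
```

View pics/side2.png

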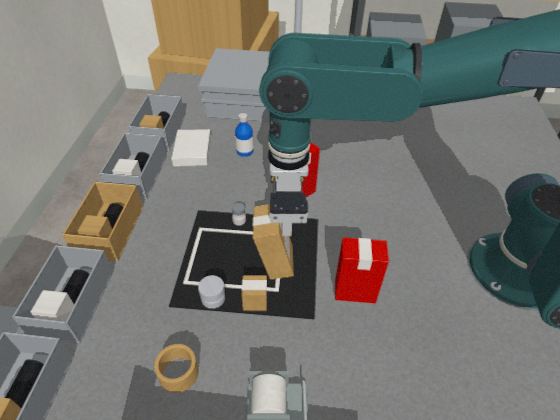

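View pics/scene2.png

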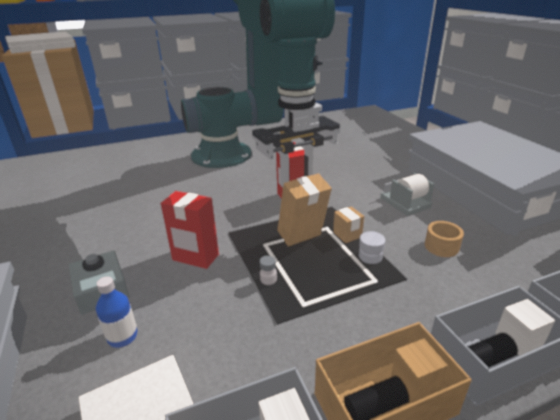

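Carton is tipping about its front edge, foot still at side (270,278). Continue.

```bash
python3 -m handwheel '{"delta_pos":[[0,-5,0],[0,-5,0],[0,-5,0],[0,-5,0],[0,-5,0],[0,-4,0],[0,0,0],[0,0,0]],"rotation":[[0,0,0],[0,0,0],[0,0,0],[0,0,0],[0,0,0],[0,0,0],[0,0,0],[0,0,0]],"claw":[0,0,0,0,0,0,0,0]}'
python3 - <<'E'
from bench import robot
import cv2
for n in ["side","scene"]:
    s=robot.snapshot(n); cv2.imwrite(f"pics/{n}3.png",s["color"][:,:,::-1])
E
```

```text
time: 5.6
tool_pos: [0.5669, 0.0539, 0.1334]
ee_rot: [3.141, -0.0, -1.452]
wrist_force: [0.4, -0.4, 0.3]
width: 0.0467
```

View pics/side3.png

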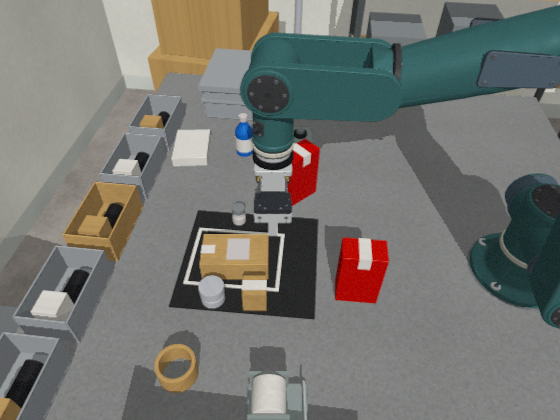

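View pics/scene3.png

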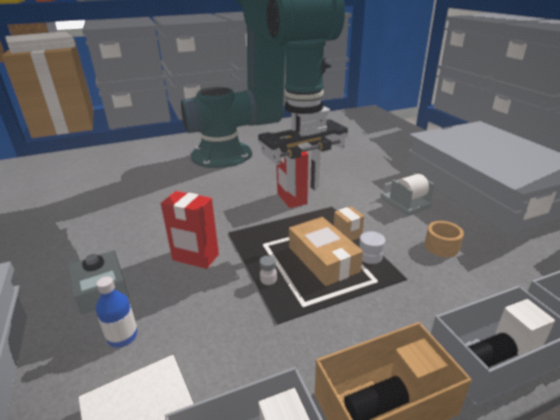

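The carton is lying flat with the label up inside the tape (side 200–268 × 233–278; label at (238,249)). Now lift, shut the fingers and go over the button.

```bash
python3 -m handwheel '{"delta_pos":[[0,0,-55],[0,0,-55],[40,7,0],[50,9,0],[50,9,0],[50,9,0],[50,9,0],[50,9,0]],"rotation":[[0,0,0],[0,0,0],[0,0,0],[0,0,0],[0,0,0],[0,0,0],[0,0,0],[0,0,0]],"claw":[1,1,1,1,1,1,1,1]}'
python3 -m handwheel '{"delta_pos":[[50,9,0],[50,9,0],[49,10,0],[0,0,0],[0,0,0],[0,0,0],[0,0,0],[0,0,0]],"rotation":[[0,0,0],[0,0,0],[0,0,0],[0,0,0],[0,0,0],[0,0,0],[0,0,0],[0,0,0]],"claw":[1,1,1,1,1,1,1,1]}'
python3 - <<'E'
from bench import robot
import cv2
for n in ["side","scene","wrist"]:
    s=robot.snapshot(n); cv2.imwrite(f"pics/{n}4.png",s["color"][:,:,::-1])
a=cv2.imread("pics/side4.png")[190:320,170:330]
cv2.imwrite("pics/side4c.png",cv2.resize(a,None,fx=4,fy=4,interpolation=cv2.INTER_CUBIC))
a=cv2.imread("pics/scene4.png")[190:310,220:410]
cv2.imwrite("pics/scene4c.png",cv2.resize(a,None,fx=4,fy=4,interpolation=cv2.INTER_CUBIC))
E
```

```text
time: 6.7
tool_pos: [0.5493, -0.2418, 0.2437]
ee_rot: [-3.141, -0.0, -1.452]
wrist_force: [0.1, 0.2, -0.4]
width: 0.0005
time: 7.7
tool_pos: [0.5399, -0.3907, 0.2439]
ee_rot: [-3.141, -0.0, -1.451]
wrist_force: [0.5, -0.0, -0.3]
width: 0.0007
```

View pics/wrist4.png

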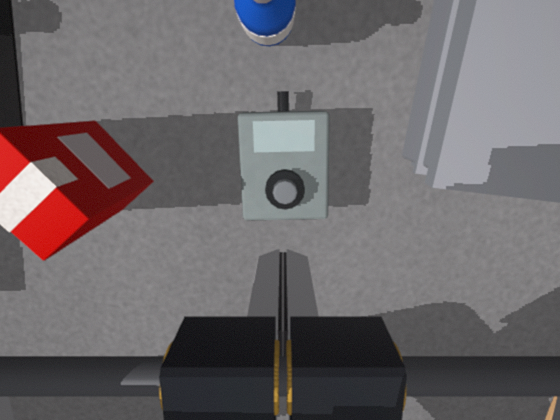

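View pics/side4c.png

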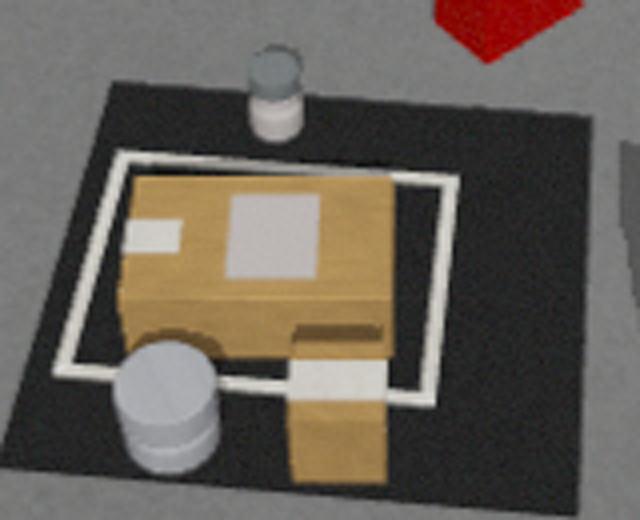

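View pics/scene4c.png

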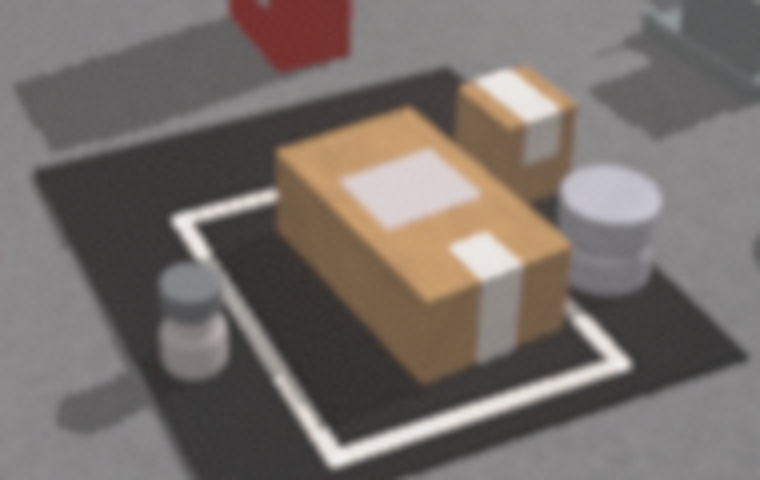

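Carton is inside the tape with its label up, and the film can, barrel and squat carton are undisturbed. The wrist view has the button at (286,190). Verify, then descend.

```bash
python3 - <<'E'
from bench import robot
from h import *
s=robot.snapshot("wrist")
print("button",plane(s,286,190,.069), robot.get_obs()["tool_pos"])
E
python3 -m handwheel '{"delta_pos":[[0,0,40],[0,0,50],[0,0,50],[0,0,20],[0,0,5],[0,0,0],[0,0,0],[0,0,0]],"rotation":[[0,0,0],[0,0,0],[0,0,0],[0,0,0],[0,0,0],[0,0,0],[0,0,0],[0,0,0]],"claw":[1,1,1,1,1,1,1,1]}'
```

```text
button [ 0.54158253 -0.39387372  0.069     ] [ 0.53964831 -0.3912885   0.24357714]
time: 8.9
tool_pos: [0.5404, -0.3922, 0.0805]
ee_rot: [-3.139, -0.003, -1.452]
wrist_force: [-0.5, 0.2, 1.0]
width: 0.0004
```

```bash
python3 -m handwheel '{"delta_pos":[[0,0,5],[0,0,3],[0,0,2],[0,0,2],[0,0,2],[0,0,2],[0,0,0],[0,0,0]],"rotation":[[0,0,0],[0,0,0],[0,0,0],[0,0,0],[0,0,0],[0,0,0],[0,0,0],[0,0,0]],"claw":[1,1,1,1,1,1,1,1]}'
```

```text
time: 9.9
tool_pos: [0.5398, -0.3917, 0.0661]
ee_rot: [-3.14, -0.002, -1.452]
wrist_force: [-4.0, 3.2, 13.9]
width: 0.0002
```

```bash
python3 -m handwheel '{"delta_pos":[[0,0,1],[0,0,1],[0,0,1],[0,0,0],[0,0,0],[0,0,0],[0,0,0],[0,0,0]],"rotation":[[0,0,0],[0,0,0],[0,0,0],[0,0,0],[0,0,0],[0,0,0],[0,0,0],[0,0,0]],"claw":[1,1,1,1,1,1,1,1]}'
python3 - <<'E'
from bench import robot
import cv2
im=[]
for n,(r,c) in {"side":(90,250),"scene":(220,50)}.items():
    s=robot.snapshot(n)["color"][:,:,::-1]; im.append(cv2.resize(s[r:r+80,c:c+90],None,fx=4.4,fy=4.4,interpolation=cv2.INTER_CUBIC))
cv2.imwrite("pics/press5.png",cv2.hconcat(im))
E
```

```text
time: 10.9
tool_pos: [0.5399, -0.3917, 0.066]
ee_rot: [-3.139, -0.003, -1.452]
wrist_force: [-6.3, 5.1, 21.4]
width: 0.0008
```

View pics/press5.png

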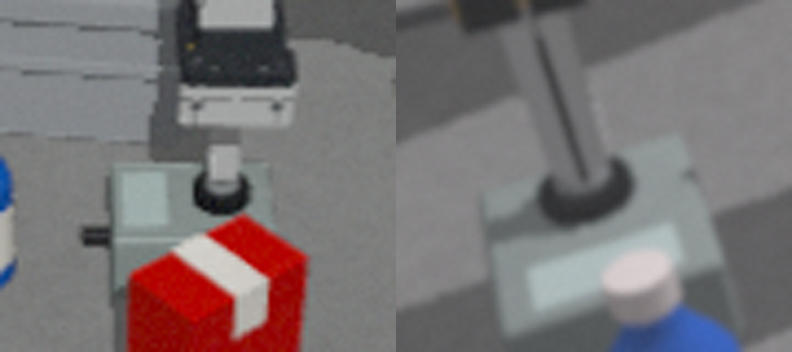

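A hard stop at z=0.066. I'll check whether it is the button's own stop by backing off slowly and reading force against height.

```bash
Z='"rotation":[[0,0,0],[0,0,0],[0,0,0],[0,0,0],[0,0,0],[0,0,0],[0,0,0],[0,0,0]],"claw":[1,1,1,1,1,1,1,1]'
python3 -m handwheel '{"delta_pos":[[0,0,-1],[0,0,-1],[0,0,-1],[0,0,-1],[0,0,-1],[0,0,0],[0,0,0],[0,0,0]],"rotation":[[0,0,0],[0,0,0],[0,0,0],[0,0,0],[0,0,0],[0,0,0],[0,0,0],[0,0,0]],"claw":[1,1,1,1,1,1,1,1]}'
python3 -m handwheel '{"delta_pos":[[0,0,-1],[0,0,-1],[0,0,0],[0,0,0],[0,0,0],[0,0,0],[0,0,0],[0,0,0]],"rotation":[[0,0,0],[0,0,0],[0,0,0],[0,0,0],[0,0,0],[0,0,0],[0,0,0],[0,0,0]],"claw":[1,1,1,1,1,1,1,1]}'
python3 -m handwheel '{"delta_pos":[[0,0,-1],[0,0,-1],[0,0,0],[0,0,0],[0,0,0],[0,0,0],[0,0,0],[0,0,0]],"rotation":[[0,0,0],[0,0,0],[0,0,0],[0,0,0],[0,0,0],[0,0,0],[0,0,0],[0,0,0]],"claw":[1,1,1,1,1,1,1,1]}'
```

```text
time: 12.0
tool_pos: [0.5397, -0.3916, 0.0663]
ee_rot: [-3.141, -0.001, -1.452]
wrist_force: [-2.6, 3.2, 8.1]
width: 0.0006
time: 13.0
tool_pos: [0.5397, -0.3916, 0.0666]
ee_rot: [-3.141, -0.0, -1.452]
wrist_force: [0.8, 0.2, 5.3]
width: 0.0004
time: 14.0
tool_pos: [0.5396, -0.3916, 0.0685]
ee_rot: [-3.141, -0.0, -1.452]
wrist_force: [0.6, 0.1, 3.4]
width: 0.0002
```

The force follows the button's spring: 5.3 N at 0.0666 and 3.4 N at 0.0685. So 0.066 was the button's own bottom, and it was fully pressed. Release and clear.

```bash
python3 -m handwheel '{"delta_pos":[[0,0,-5],[0,0,-15],[0,0,-40],[0,0,-50],[0,0,-50],[0,0,0],[0,0,0],[0,0,0]],"rotation":[[0,0,0],[0,0,0],[0,0,0],[0,0,0],[0,0,0],[0,0,0],[0,0,0],[0,0,0]],"claw":[1,1,1,1,1,1,1,1]}'
python3 - <<'E'
from bench import robot
from h import *
ss={}
for n in ["side","scene","wrist"]:
    s=ss[n]=robot.snapshot(n); cv2.imwrite(f"pics/{n}6.png",s["color"][:,:,::-1])
S,D=ss["scene"],ss["side"]
f=lambda u,v:(u/4+220-.375,v/4+190-.375)
g=lambda u,v:(u/4+170-.375,v/4+190-.375)
for n,a,b in [("far-y",(427,303),(133,177)),]:print(n,tri(S,f(*a),D,g(*b)) )
for n,a in [("near-y",(277,152)),("near+y",(408,107)),("far+y",(572,243)),("far-y",(427,303))]: print(n,plane(S,*f(*a),.059))
for n,a in [("far-y",(133,177)),("near-y",(393,177)),("near+y",(394,300)),("far+y",(118,296))]: print(n,plane(D,*g(*a),.059))
E
```

```text
time: 15.0
tool_pos: [0.5387, -0.3908, 0.2257]
ee_rot: [3.138, 0.004, -1.452]
wrist_force: [-1.2, -0.2, -0.5]
width: 0.0003
far-y (array([0.73386131, 0.02985552, 0.05936505]), np.float64(0.0009103629404866819))
near-y [0.58622066 0.01262145 0.059     ]
near+y [0.57358316 0.1001131  0.059     ]
far+y [0.72065715 0.1197466  0.059     ]
far-y [0.73394734 0.03027677 0.059     ]
far-y [0.7337149  0.02912386 0.059     ]
near-y [0.58357899 0.01043257 0.059     ]
near+y [0.57139714 0.09889632 0.059     ]
far+y [0.72171016 0.11469931 0.059     ]
```

View pics/side6.png

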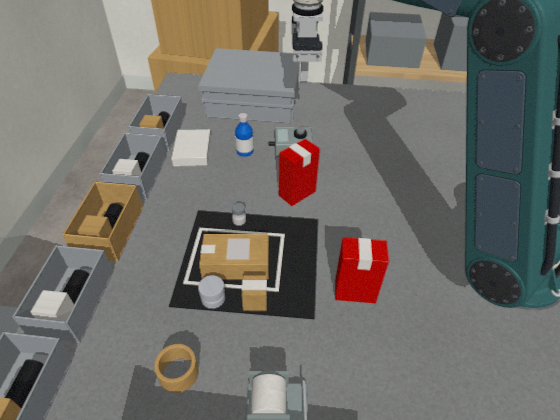

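View pics/scene6.png

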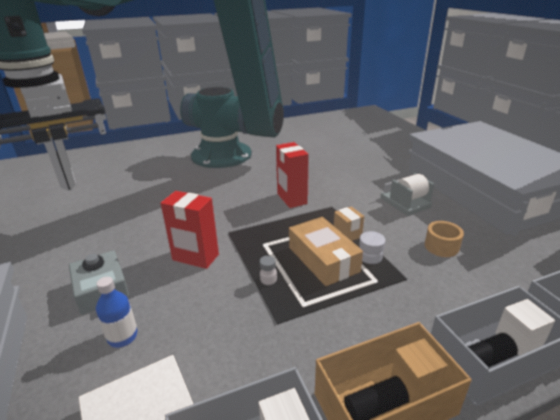

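All four carton corners are inside the bay: x 0.571–0.734 within 0.548–0.763, and y at most 0.120 against the tape's outer edge at about 0.134. The top is at 0.059, so it lies flat with the label up. The button is back up and everything else is where it was.

Run:
```python
from bench import robot
print(robot.close_job())
```

```text
the job is handed in; nothing more can be done
None
```

The carton lies flat inside the taped rectangle with its label on top, and the button has been pressed fully down and let go. I handed the job in at about 15 s.

- **Carton:** I pushed it with two fingertips about 130 mm above its foot on the labelled side. It tipped about its front edge and fell straight into the bay with no lifting or shoving. In the last pictures all four corners are inside the tape. The closest one is about 15 mm from the tape's outer edge, and the top is at 59 mm, as it should be.
- **Button:** The fingertips reached a hard stop at z = 0.066 m with about 21 N. Backing off, the force fell with height like the button's spring (5.3 N, then 3.4 N), so I took that stop as its full travel. I have no direct reading of the button's travel. The hard stop came lower than the camera had led me to expect: it measured the top at 0.069 m, while the spring reading suggests 0.072 m.
- **Everything else:** The final pictures show all the other things standing where they were, with the gripper clear above the control box. No check failed.

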